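Tighten the recessed nut with the long socket extension

TASK

Take the long socket extension from its stand and lower it into the deep bore of the red-brown moulded housing, feeling for the square nut at the bottom until the socket drops fully over it. Turn the nut clockwise until it comes up tight against its stop, without forcing it, then put the extension back upright, fully home in the stand it came from, and let go. Press and turn gently, and leave everything else on the bench alone.

Things in the scene. Friction and masses are not known exactly. Their poses are not given: they have to be found in the camera images.
- extension: The long socket extension (steel, loose, about 0.4 kg, 170 mm long): below, a socket 36 mm across with a square cavity 21.6 mm wide and 21 mm deep, a round shaft 16 mm thick from 50 mm up, and a square head 24 x 24 x 45 mm from 125 to 170 mm up. Origin: centre of the socket rim (lower end); z up to the head; x, y square to the flats of head and cavity.
- grip (a point): Centre of the extension's square head, on its axis, 147.5 mm above the socket rim: the place to grip. Any two opposite flats (24 mm apart) will do.
- dock (a point): Mouth centre of the hole of the extension's own stand: a fixed aluminium block 64 x 64 x 55 mm, mouth at its top, hole 40 mm wide and 45 mm deep with a chamfered mouth. Fully home, the socket rim rests on the hole's floor 45 mm below this point. A like stand holds the stubby socket; the sides vary.
- bore_mouth (a point): Centre of the mouth of the vertical bore in the housing's top, 110 mm above the bench; fixed. The bore is 38 mm wide and 100 mm deep, with a 6 mm high lead-in cone 50 mm wide at the top. With the socket fully home its rim is 97 mm (cavity roof touching the stud, nut still sprung up) to 100 mm (rim on the hard floor) below this point.
- nut_place (a point): Point fixed in the housing, 82 mm below the mouth: centre of the untouched nut's top face. Square brass nut, 20 mm across flats, 12 mm high; an 18 mm stud rises 6 mm above it. How its flats lie is unknown (this frame does not tell): feel for it. It sits on a spring and sinks 0 to 6 mm (4 N to 11 N), then is hard. Aligned within 5 degrees the socket slips over it; otherwise the rim stays on top.
- nut (a joint): Turn of the nut, rad, growing clockwise seen from above; 0.3 to 0.9 at the start. It drags with 0.12 N m, stays where left and meets its stop at 1.7 (tight). The stop is sprung: further torque winds it up, about 2.5 N m per rad. Its zero tells nothing of how the flats lie. The socket has 5 degrees of play each way. The nut breaks if the extension loads it with over 55 N, side forces of turning included (about 0.45 N m).
- housing: The moulded red-brown housing, fixed: a tower 110 mm tall and about 65 mm thick on a round foot 90 mm wide. Origin: centre of its underside; z up. It cracks if the extension bears on it with over 100 N.
- stubby: A much shorter socket (85 mm long, head 24 mm square), loose in the other stand; leave alone. Origin: centre of its lower end.
- mug: Mug, loose, 80 mm wide and 95 mm tall, origin at the centre of its underside; leave alone.
- jar: Small jar with white cap, loose, 60 mm wide and 62 mm tall, origin at the centre of its underside; leave alone.
- driver: Screwdriver lying on the bench, loose; leave alone.
- moulding0: Small red-brown moulding, loose, about 85 mm long and 24 mm tall, origin under its round boss; leave alone.
- moulding1: Small red-brown moulding, loose, about 85 mm long and 24 mm tall, origin under its round boss; leave alone.
- moulding2: Small red-brown moulding, loose, about 85 mm long and 24 mm tall, origin under its round boss; leave alone.
Not all that is in view belongs to the job. What is shaped like the extension but blue or pink is not meant.

How it is judged:
On the way, in this order (a step that is already met when the one before it is completed fails the run):
1. the extension's socket is down over the nut (z of extension in the frame of bore_mouth below -0.0925 m and horizontal distance between extension and bore_mouth below 0.004 m), for 0.2 s.
2. the nut is turned up tight while the socket is on it (all of step 1 and value of joint nut above 1.64 rad), for 0.2 s.
At the end, for the whole second after the job is handed in: The nut is turned to at least 1.6 rad (its stop is at 1.7); the extension stands at rest in its own stand: rim at least 40 mm below the hole's mouth, within 6 mm of its axis, tilted less than 0.12 rad (value of joint nut above 1.6 rad and z of extension in the frame of dock below -0.04 m and horizontal distance between extension and dock below 0.006 m and angle between extension's own z axis and vertical below 0.12 rad and linear speed of extension below 0.02 m/s); the robot touches nothing.
It fails at once if the nut is loaded by the extension with more than 55 N, side forces of turning included (contact force between extension and nut above 55 N).
It fails at once if the extension bears on the housing with more than 100 N (contact force between extension and housing above 100 N).
It fails at once if another loose thing on the bench is moved by more than 20 mm (distance of any of stubby, mug, jar, moulding0, moulding1, moulding2, driver from where it was at the start of the episode above 0.02 m).
It also fails if it takes over 72 s, if anything falls off the work surface, if the arm or the gripper's body presses on something with over 40 N, if the wrist force passes 120 N, or if a joint passes its speed limit or range.

ROBOT

A 6-joint arm with a two-finger parallel gripper is mounted at the origin on the work surface. World frame = base frame: x ahead of the robot, y to its left, z up, the work surface at z = 0. Lengths are in m, angles in rad, forces in N, time in s.
With the tool pointing down it reaches from about 0.375 to 0.975 m from the base axis. Payload 3.8 kg.
Tool frame: the origin (TCP) lies at the very end of the fingers, on their centre line; the grasp point (between the pads) lies 19 mm behind it (grip_depth is the distance from the TCP to the grasp point, in m); z points along the fingers, y is the line along which they close (so a half turn about z gives the same grasp; the last joint's range is limited). The gripper opens to 85 mm and grips with 20 to 120 N. Pads are 22 mm wide; open, the fingers measure 114 mm over their backs; the gripper's body (76 mm by 85 mm) begins 54 mm behind the grasp point. The pads swing forward as they close: fully open they stand 13 mm farther back than shut.
Start: joints at [-0.037, 0.264, 1.604, -0, 1.274, -0.037], TCP at [0.675, -0, 0.231] pointing down, gripper open.
Joint ranges: [-2.63, 2.63], [-0.94, 2.18], [0.31, 2.57], [-1.31, 4.45], [0, 2.66], [-2.55, 2.55]. Speed limits (rad/s): [2.57, 2.57, 3.14, 3.14, 3.14, 3.14].

INTERFACE

Orientations are given as a unit quaternion [x, y, z, w].
In Python, from rig import * gives the robot as it stands. The module is installed in compiled form; this text tells all that it offers.
- The arm moves only by the tool servo_tool, never from a script. Its arguments are lists of equal length, an entry for each row: "dp": the shift along the tool's x, y, z in mm, a list of three; "roll": the turn about the tool's z in degrees. In form: {"dp": [[tx, ty, tz], ...], "roll": [roll, ...]}. A call has 1 to 20 rows; each row is the pose to reach, as a shift and turn from the pose commanded when the call began, along the tool's axes at that moment; what a row does not reach only later rows make up. A row lasts 1/12 s, in which the tool goes at most 41.7 mm and 7.16 degrees, less where a joint would pass 70% of its speed; a pose out of reach is approached as far as the arm can. A call with a gripper value outside its range is refused whole. "fingers" is the opening in per cent of the stroke, from 0 (shut) to 100 (fully open), set as the call begins (left out, the last holds). The fingers move at their own pace and stop on an object; the grip force is fixed at half the most. Time passes only in rows, so rows that repeat a pose let the fingers close. It gives the time, the measured TCP pose, the force, the opening and the grip force at its end, in the units of the state.
- get_obs(): the state, without advancing time (a new reading comes with each control period).
- camera(name): name is "scene" or "side" or "wrist"; returns a dict with "color" (384x512x3 uint8, red, green, blue), "K" (3x3 intrinsics, pixels), "extrinsics" (4x4, takes a point from camera to world coordinates); the wrist camera has in their place "tool_from_camera" (4x4, takes a point from camera to tool coordinates, whose origin is the TCP and whose axes are the flange's). Camera axes: x right, y up, looking along -z (the intrinsics and any distortion apply to the point x, -y, -z); pixel columns grow to the right and rows downward; lengths in m; the calibration is good to about 2 mm. A picture is of the moment at which its call begins: read the wrist's pose just before it. There is no depth.
- sign_off(): hands the job in; it is judged then, once.
The state is a dict: "time": time; "joint_positions": joint angles; "qvel": joint speeds; "joint_efforts": joint torques, N m; "tcp_pos": TCP position; "orientation": TCP orientation; "force": force on the tool from outside, world axes, zero at the start; "torque": the same for the moment, N m; "grip_width": finger opening in m; "grasp_force": force on a finger pad.
Only numpy, scipy, OpenCV 4.12 (cv2) and the standard library are available. Lean on these libraries where they do the work, as an engineer would, in place of code of your own. Each camera call takes 0.05 s, during which the arm holds its last target. There are 200 camera calls.

## Working session

There is one attempt and no reset: what is moved stays moved. The work goes in short steps, Python scripts to look and compute and a tool call to move; the robot and the scene stay as the last step left them, time stands still between calls to the robot, and variables do not carry over. Pictures are saved under pics/ and viewed, at most 10 in all, crops included, and the job is handed in when it is done.

Besides the shell and the picture viewer there is one more tool, called after "Call:" by a JSON object that holds its "name" and its "arguments". servo_tool: Moves the arm, as the interface text tells. Its arguments: {"type":"object","properties":{"dp":{"type":"array"},"roll":{"type":"array"},"fingers":{"type":"number"}},"required":["dp","roll"]}

```bash
mkdir -p pics
cat > h.py <<'E'
from rig import *
import numpy as np, cv2
from scipy.spatial.transform import Rotation as R
def snap(n,f=None):
    o=get_obs(); c=camera(n)
    if n=='wrist':
        T=np.eye(4);T[:3,:3]=R.from_quat(o['orientation']).as_matrix();T[:3,3]=o['tcp_pos']
        c['extrinsics']=T@np.array(c['tool_from_camera'])
    if f: cv2.imwrite('pics/'+f,c['color'][:,:,::-1])
    return c
def ray(c,u,v):
    K=np.array(c['K']);E=np.array(c['extrinsics'])
    d=np.array([(u-K[0,2])/K[0,0],-(v-K[1,2])/K[1,1],-1.])
    return E[:3,3],E[:3,:3]@d
def onz(c,u,v,z):
    p,d=ray(c,u,v); return p+d*(z-p[2])/d[2]
def proj(c,P):
    K=np.array(c['K']);E=np.array(c['extrinsics']);q=E[:3,:3].T@(np.array(P)-E[:3,3])
    return K[0,2]+K[0,0]*q[0]/-q[2],K[1,2]-K[1,1]*q[1]/-q[2]
E
python3 - <<'E'
from h import *
o=get_obs();print(o)
for n in('scene','side','wrist'):
    c=snap(n,n+'0.png');print(n,[k for k in c],c['K'],c['extrinsics'])
a=[cv2.imread(f'pics/{n}0.png') for n in('scene','side')]
cv2.imwrite('pics/both.png',cv2.resize(np.hstack(a),(800,300)))
E
```

```text
{'time': 0.0, 'joint_positions': array([-3.68886024e-02,  2.64759990e-01,  1.60536047e+00, -5.19925662e-06,
        1.27369642e+00, -3.68957217e-02]), 'qvel': array([-2.00375887e-05,  6.11528697e-04, -5.48247673e-04,  5.69966890e-04,
        1.70234004e-03,  1.93235823e-03]), 'joint_efforts': array([ 6.10465631e-04, -5.15121067e+01, -3.67308676e+01, -4.07824507e-05,
        1.31324201e-02,  1.46811578e-05]), 'tcp_pos': array([6.74277095e-01, 3.07933831e-05, 2.29964721e-01]), 'orientation': array([ 0.70710329,  0.7071094 , -0.00075866, -0.00081316]), 'force': array([ 0.16915328, -0.12017634,  0.30617184]), 'torque': array([-0.03653982, -0.01084636, -0.0028914 ]), 'grasp_force': 0.0, 'grip_width': 0.08570687645547456}
scene ['color', 'K', 'extrinsics'] [[429.02742357   0.         259.91948287]
 [  0.         429.02742357 186.53859202]
 [  0.           0.           1.        ]] [[-0.68949014 -0.6263058   0.36379168  0.94241413]
 [ 0.72425282 -0.59075009  0.35562927  0.37727687]
 [-0.00782271  0.50868003  0.86092011  1.10064024]
 [ 0.          0.          0.          1.        ]]
side ['
[... 173 characters left out ...]
4.23012667e-02 -3.80385703e-02  4.98112860e-01]
 [-5.68872138e-02  7.47269979e-01 -6.62081131e-01 -7.64627693e-01]
 [ 4.18211152e-04  6.63172814e-01  7.48466194e-01  9.62200886e-01]
 [ 0.00000000e+00  0.00000000e+00  0.00000000e+00  1.00000000e+00]]
wrist ['color', 'K', 'tool_from_camera', 'extrinsics'] [[342.41371523   0.         257.5151317 ]
 [  0.         342.41371523 189.97899906]
 [  0.           0.           1.        ]] [[ 9.99994433e-01  2.01025124e-04  3.33083228e-03  6.72602797e-01]
 [-1.07656574e-03  9.64243519e-01  2.65015616e-01  6.69802882e-02]
 [-3.15845864e-03 -2.65017727e-01  9.64238367e-01  3.72437506e-01]
 [ 0.00000000e+00  0.00000000e+00  0.00000000e+00  1.00000000e+00]]
```

View pics/scene0.png

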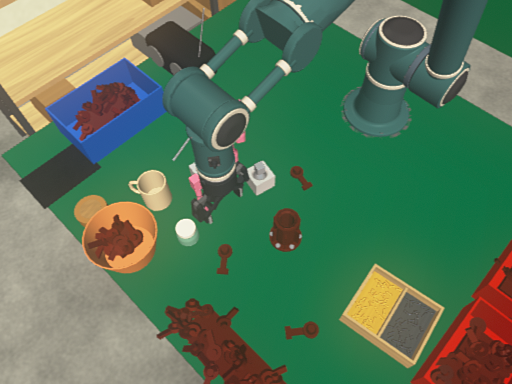

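View pics/side0.png

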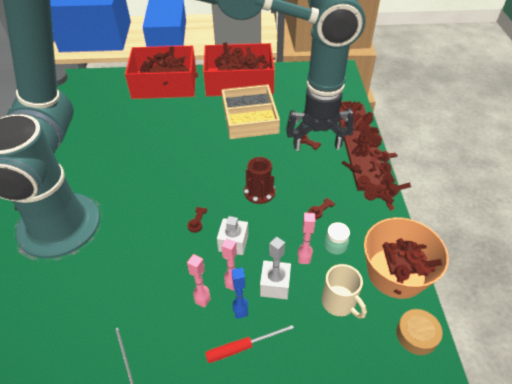

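Candidates for the extension: pink (198,280), (230,265) and (307,240), blue (240,293), and the stubby in its stand at (233,235). The grey one in the stand at (277,265) in the side view matches the description. I'll check it in one close crop.

Run:
```python
from h import *
c=snap('side')
im=c['color'][:,:,::-1][145:335,170:360]
cv2.imwrite('pics/crop1.png',cv2.resize(im,(760,760*190//190))[:600] if 0 else cv2.resize(im,(600,600),interpolation=cv2.INTER_CUBIC))
for n,u,v,z in [('ext head top',277,239,.18),('stand top',276,266,.055),('stub stand',233,232,.055),('housing mouth',260,164,.11),('pinkA base',201,300,0),('pinkB base',231,284,0),('pinkC base',306,258,0),('blue base',240,312,0),('pinkC top',308,217,.17),('blue top',238,273,.17),('pinkB top',228,243,.17),('jar',338,230,.062),('mug',342,275,.095)]:
    print(n,onz(c,u,v,z).round(3))
```

```text
ext head top [ 0.564 -0.21   0.18 ]
stand top [ 0.566 -0.198  0.055]
stub stand [ 0.467 -0.094  0.055]
housing mouth [0.544 0.087 0.11 ]
pinkA base [ 0.387 -0.247  0.   ]
pinkB base [ 0.458 -0.208  0.   ]
pinkC base [ 0.648 -0.145 -0.   ]
blue base [ 0.477 -0.283  0.   ]
pinkC top [ 0.639 -0.147  0.17 ]
blue top [ 0.479 -0.282  0.17 ]
pinkB top [ 0.46  -0.207  0.17 ]
jar [ 0.727 -0.107  0.062]
mug [ 0.707 -0.255  0.095]
```

View pics/crop1.png

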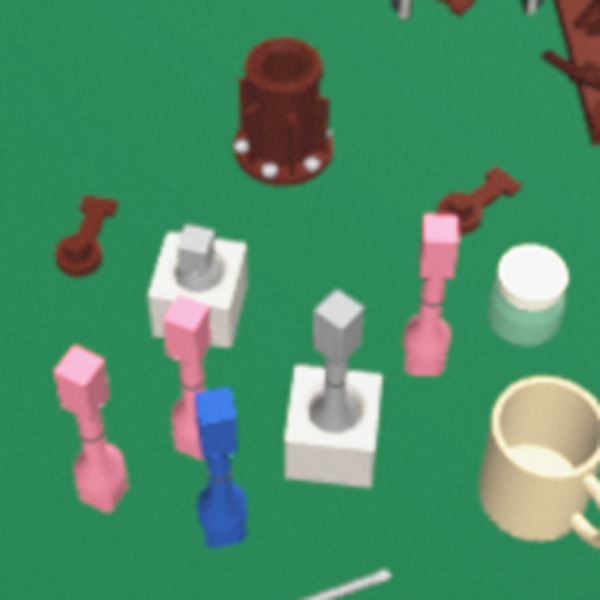

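The crop shows the grey extension in its own stand, with its head at crop (338,320), full-image (277,243). One edge faces the camera, so the flats lie at about 45°. Next I'll go above it with the closing line along the free diagonal.

Call:
{"name": "servo_tool", "arguments": {"dp": [[0,0,-40],[-30,-15,-70],[-65,-35,-75],[-100,-55,-75],[-135,-75,-75],[-170,-95,-75],[-203,-109,-75],[-203,-109,-75],[-203,-109,-75],[-203,-109,-75]], "roll": [6,12,19,26,33,40,45,45,45,45], "fingers": 100}}

```text
time: 1.03
tcp_pos: [0.566, -0.2029, 0.3061]
orientation: [0.924, 0.383, 0.0, -0.0]
force: [-0.6, -0.2, 0.3]
grip_width: 0.0852
grasp_force: 0.0
```

Run:
```python
from h import *
o=get_obs();print(o['tcp_pos'],o['joint_positions'],R.from_quat(o['orientation']).as_matrix().round(3))
c=snap('wrist','w1.png');np.savez('w1.npz',**c)
print([np.round(proj(c,p),1) for p in [(.565,-.205,.18),(.565,-.2,.055)]])
# scene view at new pose too
c2=snap('scene','s1.png');np.savez('s1.npz',**c2)
a=cv2.imread('pics/w1.png');b=cv2.imread('pics/s1.png')
cv2.imwrite('pics/w1s1.png',np.vstack([np.hstack([a[:300],a[:300,:0]]),b[100:300]])[:600])
```

```text
[ 0.56597279 -0.20291356  0.3061452 ] [-3.86079689e-01  8.79851531e-02  1.67221321e+00  7.17105778e-04
  1.38162277e+00  3.99296607e-01] [[ 0.707  0.707  0.   ]
 [ 0.707 -0.707  0.001]
 [ 0.001 -0.    -1.   ]]
[array([260.6, 182.5]), array([256.8, 153.2])]
```

View pics/w1s1.png

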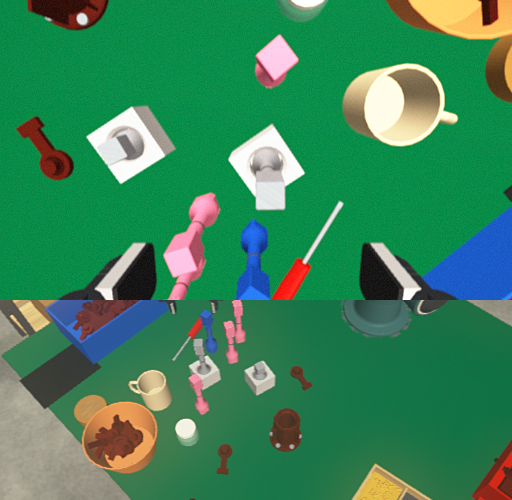

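Wrist picture: the extension's head top is at about (270,194), nearly square to the fingers, and its stand centre is at about (267,163). In the scene crop the extension is at (200,355) and the housing at (286,428). Now I'll get the exact numbers.

Run:
```python
from h import *
c=dict(np.load('w1.npz'));im=c['color'].astype(int)
hsv=cv2.cvtColor(c['color'],cv2.COLOR_RGB2HSV)
print(im[176:216:3,270].tolist()); print(im[195,250:292:3].tolist())
np.set_printoptions(linewidth=250)
g=c['color'].mean(2).astype(int); print(g[174:216:2,248:294:2])
```

```text
[[198, 190, 192], [199, 190, 188], [220, 224, 230], [228, 231, 231], [230, 234, 234], [228, 231, 231], [229, 232, 233], [226, 229, 229], [229, 232, 234], [225, 229, 229], [233, 236, 236], [175, 192, 183], [6, 140, 68], [6, 139, 72]]
[[5, 144, 73], [90, 168, 120], [227, 224, 221], [226, 230, 230], [229, 232, 233], [230, 233, 233], [229, 233, 233], [229, 233, 232], [228, 232, 231], [229, 232, 233], [231, 234, 235], [228, 231, 232], [0, 138, 66], [0, 138, 73]]
[[249 248 229 159 184 194 191 191 190 185 195 189 194 192 190 192 190 241 249 250 251 251 251]
 [251 249 251 221 188 195 195 195 188 194 191 193 195 189 191 194 194 217 251 251 251 251 251]
 [251 250 251 253 197 194 198 194 192 193 194 196 194 193 192 197 194 198 253 251 251 251 253]
 [252 251 251 252 198 196 197 190 193 195 194 192 193 192 195 197 197 191 242 252 251 254 248]
 [252 252 251 252 216 223 221 226 218 219 224 224 222 226 224 226 227 227 229 254 255 226 107]
 [255 252 252 250 215 231 232 232 234 231 228 228 232 233 229 231 231 233 225 250 176  69  70]
 [249 254 252 252 212 232 230 229 232 233 229 228 227 229 231 230 23
[... 657 characters left out ...]
9 233 234 229 206  70  81  71  70]
 [ 74  71  69  66 218 236 234 234 231 229 225 231 230 232 229 230 231 232 204  76  73  74  80]
 [ 70  79  78  68 214 231 232 234 234 232 231 227 224 231 229 230 229 232 211  71  71  73  78]
 [ 74  78  71  70 215 232 228 231 234 235 232 235 231 226 227 231 230 231 207  70  67  77  76]
 [ 80  75  77  75 183 231 229 226 227 230 234 231 231 227 218 213 217 222 166  70  78  69  74]
 [ 77  76  71  74  87 115 110 104 108 106 109 110 102 100  96  93  95  99  80  72  76  70  74]
 [ 67  72  76  70  69  72  74  70  70  75  69  71  75  71  77  75  71  77  76  75  75  77  76]
 [ 78  73  78  75  75  73  77  71  76  77  73  79  75  74  78  71  69  71  75  79  72  71  74]]
```

Run:
```python
from h import *
c=dict(np.load('w1.npz'))
print('head',onz(c,270.3,195.5,.18)); print('dock',onz(c,266.5,163,.055))
a,b=onz(c,256,182,.18),onz(c,284.7,182,.18);print(np.linalg.norm(a-b),np.degrees(np.arctan2(*(b-a)[1::-1])))
hsv=cv2.cvtColor(c['color'],cv2.COLOR_RGB2HSV)
m=((hsv[...,1]<40)&(hsv[...,2]>120)).astype(np.uint8);m[:115]=0;m[218:]=0;m[:,:222]=0;m[:,312:]=0
m[176:,:]*=0 # rough
print([ (int(m[y].nonzero()[0].min()),int(m[y].nonzero()[0].max()),y) for y in range(122,176,6) if m[y].any()])
for n in('scene','side'):
    d=snap(n); hs=cv2.cvtColor(d['color'],cv2.COLOR_RGB2HSV)
    u,v=proj(d,(.544,.087,.11));print(n,u,v)
    k=d['color'][int(v)-30:int(v)+50,int(u)-40:int(u)+40,::-1]; cv2.imwrite(f'pics/h_{n}.png',cv2.resize(k,(400,400),interpolation=cv2.INTER_CUBIC)); print(int(u)-40,int(v)-30)
cv2.imwrite('pics/h.png',np.hstack([cv2.imread('pics/h_scene.png'),cv2.imread('pics/h_side.png')]))
```

```text
head [ 0.5628726  -0.21833842  0.18      ]
dock [ 0.56483624 -0.21617077  0.055     ]
0.0231947100827204 -45.04839017509261
[(266, 274, 128), (257, 278, 134), (249, 282, 140), (240, 286, 146), (232, 291, 152), (229, 294, 158), (232, 298, 164), (236, 302, 170)]
scene 288.05998283633437 218.84473564422876
248 188
side 259.9078218681765 163.90497526500124
219 133
```

View pics/h.png

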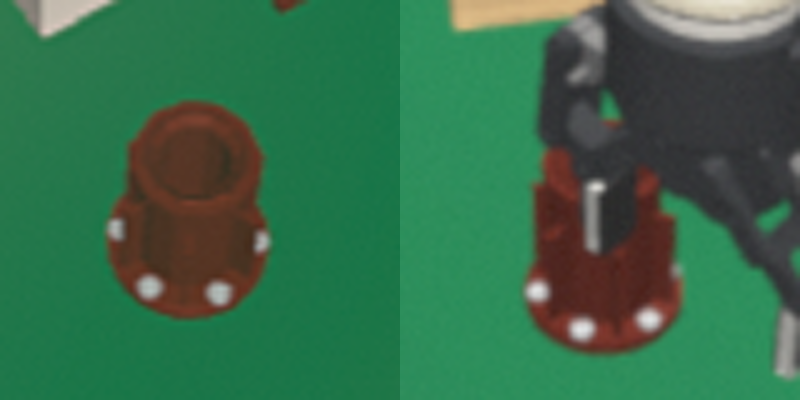

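In the crops the housing's mouth centre is at scene (287,219), which agrees with my estimate of (0.544, 0.087). Now the grasp.

Call:
{"name": "servo_tool", "arguments": {"dp": [[-13,9,20],[-13,9,60],[-13,9,100],[-13,9,135],[-13,9,155],[-13,9,166],[-13,9,166],[-13,9,166]], "roll": [0,0,0,0,0,0,0,0]}}

```text
time: 1.9
tcp_pos: [0.5638, -0.2181, 0.1406]
orientation: [0.924, 0.383, 0.0, 0.0]
force: [0.7, -0.3, 0.9]
grip_width: 0.085
grasp_force: 0.0
```

Run:
```python
from h import *
o=get_obs();print(o['tcp_pos'],o['force'])
c=snap('wrist','w2.png');b=snap('side','sd2.png')
a=c['color'][:,:,::-1];k=cv2.resize(b['color'][200:300,220:320,::-1],(288,288))
cv2.imwrite('pics/v2.png',np.hstack([a[96:384],k]))
```

```text
[ 0.56382363 -0.21806332  0.1406289 ] [ 0.68663573 -0.25015074  0.92494938]
```

View pics/v2.png

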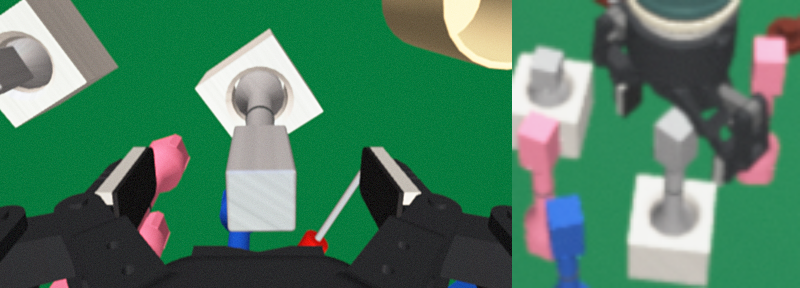

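Run:
```python
from h import *
c=snap('wrist');o=get_obs();p=onz(c,262.5,296.5,.18);t=R.from_quat(o['orientation']).inv().apply(p-o['tcp_pos']);print(p,t*1000)
print(proj(c,o['tcp_pos']))
```

```text
[ 0.56375729 -0.22038122  0.18      ] [ -1.80667896   0.09972542 -36.98857931]
(np.float64(261.2610137846691), np.float64(246.55847199253822))
```

The picture shows the head centred between the pads, with its top at full-image (262,296). I'll close on it.

Call:
{"name": "servo_tool", "arguments": {"dp": [[-1.5,0,2],[-1.5,0,2],[-1.5,0,2],[-1.5,0,2],[-1.5,0,2],[-1.5,0,2],[-1.5,0,2],[-1.5,0,2],[-1.5,0,2],[-1.5,0,2]], "roll": [0,0,0,0,0,0,0,0,0,0], "fingers": 0}}

```text
time: 2.88
tcp_pos: [0.5624, -0.2198, 0.1387]
orientation: [0.924, 0.383, 0.0, 0.0]
force: [0.3, -1.3, 3.0]
grip_width: 0.0234
grasp_force: 59.4
```

Call:
{"name": "servo_tool", "arguments": {"dp": [[0,0,-10],[0,0,-30],[0,0,-60],[0,0,-95],[0,0,-130],[8,-15,-155],[25,-45,-160],[43,-80,-160],[62,-115,-160],[81,-150,-160],[99,-185,-160],[115,-213,-160],[122,-227,-160],[124,-230,-160],[124,-230,-160],[124,-230,-160],[124,-230,-160]], "roll": [0,0,0,0,0,0,0,0,0,0,0,0,0,0,0,0,0]}}

```text
time: 4.3
tcp_pos: [0.4871, 0.0298, 0.2978]
orientation: [0.924, 0.382, -0.001, 0.0]
force: [0.5, -0.1, -4.8]
grip_width: 0.0232
grasp_force: 60.6
```

Run:
```python
from h import *
o=get_obs();print(o['tcp_pos'],o['force'],o['torque'],o['joint_positions'])
c=snap('wrist','w3.png');np.savez('w3.npz',**c)
print(proj(c,(.544,.087,.11)))
np.savez('s3.npz',**snap('side','sd3.png'))
```

```text
[0.48712097 0.02977793 0.29783257] [ 0.54418285 -0.07390789 -4.76568527] [-0.02624935  0.00654964 -0.0045305 ] [ 1.04281677e-02 -1.30980591e-01  1.90181904e+00 -5.96699714e-04
  1.37177603e+00  7.96838567e-01]
(np.float64(259.00410059012967), np.float64(78.21071341501877))
```

View pics/w3.png

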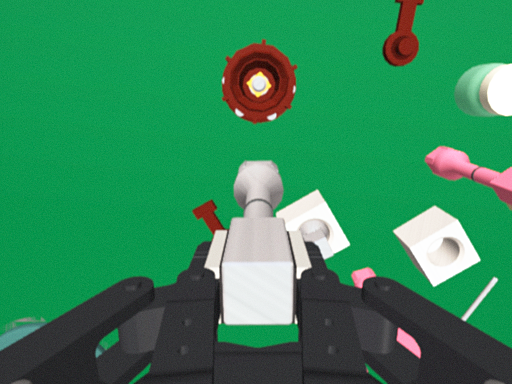

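The wrist picture shows the bore at (259,84), with the yellow nut and the stud visible inside, and the empty dock hole at (446,250). I'll measure those.

Run:
```python
from h import *
c=dict(np.load('w3.npz'));im=c['color']
hsv=cv2.cvtColor(im,cv2.COLOR_RGB2HSV)
k=im[36:132,212:308,::-1];k=cv2.resize(k,(576,576),interpolation=cv2.INTER_CUBIC)
cv2.imwrite('pics/nut.png',k)
# housing outline (red-brown) top ring
m=((hsv[...,0]<12)|(hsv[...,0]>170))&(hsv[...,1]>110);m=m.astype(np.uint8);m[140:]=0;m[:,:200]=0;m[:,320:]=0
cnt=max(cv2.findContours(m,0,2)[0],key=cv2.contourArea);print('outline',cv2.boundingRect(cnt))
y=((hsv[...,0]>12)&(hsv[...,0]<35)&(hsv[...,2]>120)).astype(np.uint8);y[:60]=0;y[110:]=0;y[:,:235]=0;y[:,285:]=0
ys,xs=y.nonzero();print('nut',len(xs),xs.min(),xs.max(),ys.min(),ys.max())
pts=cv2.findNonZero(y);print(cv2.minAreaRect(pts))
(cx,cy),_,_=cv2.minAreaRect(pts);print('nut pos',onz(c,cx,cy,.028))
for r in y[68:100,240:280]:print(''.join('#' if t else '.' for t in r))
```

```text
outline (222, 40, 75, 83)
nut 233 246 271 71 97
((258.6463623046875, 84.18292999267578), (20.14641571044922, 19.52172088623047), 51.34019470214844)
nut pos [0.54187598 0.08512524 0.028     ]
........................................
........................................
........................................
....................#...................
..................####..................
.................######.................
................########................
..............##########................
.............############...............
............#####.....####..............
...........####........####.............
..........####..........####............
.........####............###............
.......######............####...........
......#######............#####..........
......#######.............####..........
.......######.............#####.........
........####..............######........
........#####.............#####.........
.........####............######.........
..........####..........######..........
..........#####........#####............
...........#####......#####.............
............###############.............
.............#############..............
..............##########................
...............#######..................
...............######...................
................####....................
.................#......................
........................................
........................................
```

View pics/nut.png

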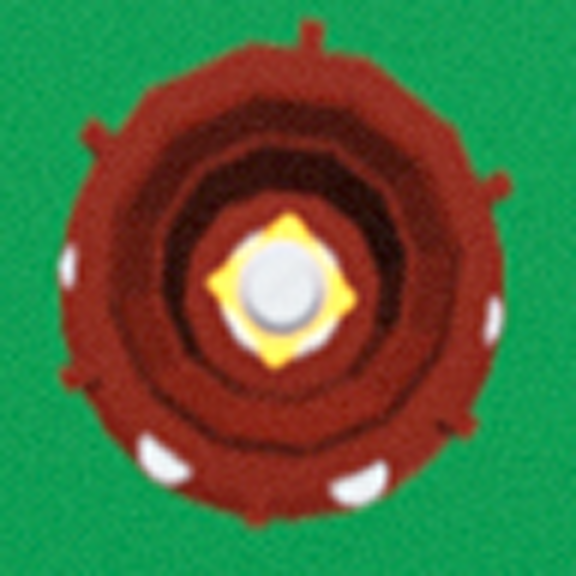

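In the crop, the mouth ellipse is centred at full-image (259.3,82). The nut's corners are at about (260,71), (271,85), (257,97) and (246,83), so its flats lie 39° counter-clockwise (or 51° clockwise) of the present tool yaw.

Run:
```python
from h import *
c=dict(np.load('w3.npz'))
o=get_obs();Q=R.from_quat(o['orientation'])
for n,P in (('mouth',onz(c,259.3,82,.11)),('nut',onz(c,258.7,84.2,.028)),('stud',onz(c,212+280/6,36+285/6,.034)),('dock',onz(c,446,247,.055))):
    print(n,P.round(4),(Q.inv().apply(P-o['tcp_pos'])*1000).round(1))
# nut diagonals on plane, in tool xy
q=[Q.inv().apply(onz(c,u,v,.028)-o['tcp_pos'])*1000 for u,v in((260,71),(271.5,85),(257,97.5),(245.5,82.5))]
for a,b in((0,2),(1,3)):
    d=q[b]-q[a];print(np.hypot(*d[:2]),np.degrees(np.arctan2(d[1],d[0]))%90-45)
# same via side, mouth
```

```text
mouth [0.5418 0.0845 0.11  ] [ 77.5  -0.3 187.9]
nut [0.5419 0.0851 0.028 ] [ 78.   -0.6 269.9]
stud [0.5423 0.0855 0.034 ] [ 78.6  -0.7 263.9]
dock [ 0.5682 -0.2121  0.055 ] [-113.2  228.4  243. ]
29.34725773292425 -38.265565400539
30.02986919149959 -39.724889889264134
```

Call:
{"name": "servo_tool", "arguments": {"dp": [[15,0,0],[35,0,0],[55,0,0],[70,-0.5,0],[78,-0.5,0],[78,-0.5,15],[78,-0.5,35],[78,-0.5,45],[78,-0.5,45],[78,-0.5,45]], "roll": [-6,-12,-18,-24,-30,-36,-39,-39,-39,-39]}}

```text
time: 5.23
tcp_pos: [0.5414, 0.0855, 0.2524]
orientation: [0.744, 0.668, -0.001, -0.001]
force: [-0.5, 0.9, -3.7]
grip_width: 0.0234
grasp_force: 60.5
```

Run:
```python
from h import *
o=get_obs();print(o['tcp_pos'],o['force'],o['torque'],o['joint_positions'])
a=snap('scene','a.png');b=snap('side','b.png')
ims=[]
for c in(a,b):
    u,v=proj(c,(.542,.085,.12));u,v=int(u),int(v);print(u,v);ims.append(cv2.resize(c['color'][v-40:v+40,u-40:u+40,::-1],(400,400),interpolation=cv2.INTER_CUBIC))
cv2.imwrite('pics/v4.png',np.hstack(ims))
```

```text
[0.5414296  0.08553318 0.25235194] [-0.48332025  0.92719611 -3.72603415] [-0.03603715  0.01128366  0.04801292] [ 1.11259748e-01  1.25468962e-02  1.84910011e+00 -3.23588740e-05
  1.28242881e+00  2.18475965e-01]
288 216
259 161
```

View pics/v4.png

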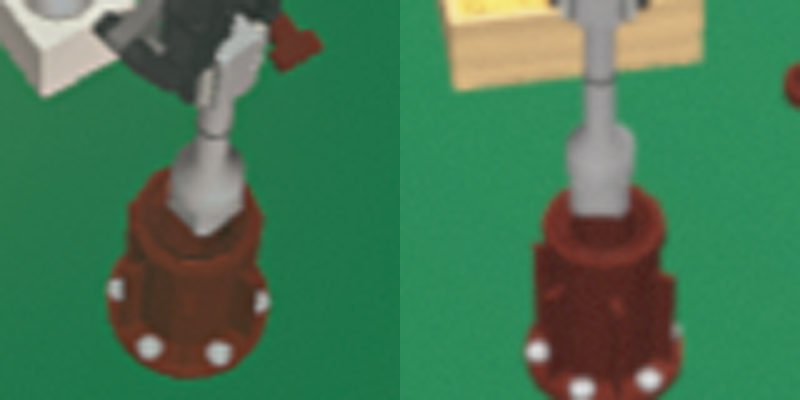

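The socket hangs over the mouth, centred in both views at crop (203,220) and (600,205). I'll lower it gently, watching the forces.

Call:
{"name": "servo_tool", "arguments": {"dp": [[0,0,8],[0,0,16],[0,0,22],[0,0,28],[0,0,34],[0,0,34]], "roll": [0,0,0,0,0,0]}}

```text
time: 5.83
tcp_pos: [0.5432, 0.0854, 0.2198]
orientation: [0.743, 0.669, 0.001, 0.002]
force: [2.9, -3.2, -2.4]
grip_width: 0.023
grasp_force: 61.4
```

Call:
{"name": "servo_tool", "arguments": {"dp": [[-0.5,1.5,0],[-0.5,1.5,8],[-0.5,1.5,16],[-0.5,1.5,24],[-0.5,1.5,32],[-0.5,1.5,40],[-0.5,1.5,46],[-0.5,1.5,52],[-0.5,1.5,52]], "roll": [0,0,0,0,0,0,0,0,0]}}

```text
time: 6.58
tcp_pos: [0.5434, 0.085, 0.1652]
orientation: [0.743, 0.669, -0.0, 0.0]
force: [4.6, -3.5, -7.4]
grip_width: 0.0234
grasp_force: 61.1
```

Call:
{"name": "servo_tool", "arguments": {"dp": [[-0.5,1,2],[-0.5,1,4],[-0.5,1,6],[-0.5,1,8],[-0.5,1,10],[-0.5,1,12],[-0.5,1,13],[-0.5,1,13],[-0.5,1,13]], "roll": [0,0,0,0,0,0,0,0,0]}}

```text
time: 7.33
tcp_pos: [0.544, 0.085, 0.1538]
orientation: [0.743, 0.669, -0.0, -0.0]
force: [2.8, -2.5, -5.5]
grip_width: 0.0233
grasp_force: 61.2
```

Run:
```python
from h import *
o=get_obs();print(o['tcp_pos'],o['force'],o['torque'],o['joint_positions'],R.from_quat(o['orientation']).as_matrix()[:,2])
```

```text
[0.54403394 0.08501787 0.15380684] [ 2.84622252 -2.48545014 -5.51708418] [-0.55180093 -0.62891013 -0.01204458] [1.09680084e-01 9.26347583e-02 1.95297858e+00 1.83906691e-04
 1.09659780e+00 2.14330694e-01] [-6.32671825e-04  9.49322148e-05 -9.99999795e-01]
```

There's no upward push 3 mm below the nut's top, so it appears aligned. I'll continue down.

Call:
{"name": "servo_tool", "arguments": {"dp": [[0,0.5,2],[0,0.5,4],[0,0.5,6],[0,0.5,8],[0,0.5,10],[0,0.5,11],[0,0.5,11],[0,0.5,11]], "roll": [0,0,0,0,0,0,0,0]}}

```text
time: 8.0
tcp_pos: [0.5443, 0.085, 0.1427]
orientation: [0.743, 0.669, -0.0, -0.0]
force: [0.5, -1.0, -5.5]
grip_width: 0.0235
grasp_force: 61.2
```

Run:
```python
from h import *
o=get_obs();print(o['tcp_pos'],o['force'],o['torque'],o['joint_positions'])
```

```text
[0.54433043 0.0849525  0.14272974] [ 0.53220025 -1.01082034 -5.50948163] [-0.49146076 -0.03662668  0.06557011] [1.09487887e-01 1.04490343e-01 1.96207610e+00 2.13152126e-04
 1.07621400e+00 2.14088399e-01]
```

Call:
{"name": "servo_tool", "arguments": {"dp": [[-0.5,0,1],[-0.5,0,1],[-0.5,0,1],[-0.5,0,1],[-0.5,0,1],[-0.5,0,1],[-0.5,0,1],[-0.5,0,1],[-0.5,0,1],[-0.5,0,1],[-0.5,0,1],[-0.5,0,1],[-0.5,0,1]], "roll": [0,0,0,4,8,12,16,20,24,28,32,36,40]}}

```text
time: 9.08
tcp_pos: [0.5442, 0.0842, 0.1422]
orientation: [0.928, 0.373, -0.001, -0.0]
force: [-2.2, -1.0, -4.3]
grip_width: 0.0234
grasp_force: 61.3
```

```bash
cat > s.py <<'E'
from h import *
o=get_obs();M=R.from_quat(o['orientation']).as_matrix()
print(o['time'],o['tcp_pos'].round(4),o['force'].round(1),o['torque'].round(3),'yaw',np.degrees(np.arctan2(M[1,0],M[0,0])).round(2),o['joint_positions'][5])
E
python3 s.py
```

```text
9.0833 [0.5442 0.0842 0.1422] [-2.2 -1.  -4.3] [-0.454  0.427  0.174] yaw 43.83 0.9145339222699905
```

Call:
{"name": "servo_tool", "arguments": {"dp": [[0,0,0],[0,0,0],[0,0,0],[0,0,0]], "roll": [3,6,8,8]}}

```text
time: 9.42
tcp_pos: [0.5441, 0.0843, 0.1422]
orientation: [0.951, 0.309, -0.001, -0.0]
force: [-2.5, -1.3, -2.9]
grip_width: 0.0233
grasp_force: 61.3
```

```bash
python3 s.py
```

```text
9.4167 [0.5441 0.0843 0.1422] [-2.5 -1.3 -2.9] [-0.358  0.551  0.095] yaw 35.97 1.051617075789811
```

Call:
{"name": "servo_tool", "arguments": {"dp": [[0,0,0],[0,0,0],[0,0,0]], "roll": [3,5,5]}}

```text
time: 9.67
tcp_pos: [0.5441, 0.0844, 0.1423]
orientation: [0.964, 0.267, -0.001, -0.0]
force: [-1.9, -1.3, -3.2]
grip_width: 0.023
grasp_force: 61.5
```

```bash
python3 s.py
```

```text
9.6667 [0.5441 0.0844 0.1423] [-1.9 -1.3 -3.2] [-0.339  0.68   0.085] yaw 31.02 1.1379608592294885
```

Call:
{"name": "servo_tool", "arguments": {"dp": [[0,0,0],[0,0,0],[0,0,0]], "roll": [2,4,4]}}

```text
time: 9.92
tcp_pos: [0.5441, 0.0844, 0.1422]
orientation: [0.972, 0.234, -0.001, -0.0]
force: [-2.6, -0.2, -2.9]
grip_width: 0.0234
grasp_force: 61.6
```

```bash
python3 s.py
```

```text
9.9167 [0.5441 0.0844 0.1422] [-2.6 -0.2 -2.9] [-0.288  0.809  0.089] yaw 27.06 1.2071204866840393
```

Call:
{"name": "servo_tool", "arguments": {"dp": [[0,0,0],[0,0,0],[0,0,0]], "roll": [2,4,4]}}

```text
time: 10.17
tcp_pos: [0.5441, 0.0845, 0.1422]
orientation: [0.98, 0.2, -0.001, -0.0]
force: [-3.7, -0.7, -1.5]
grip_width: 0.0231
grasp_force: 61.6
```

```bash
python3 s.py
```

```text
10.1667 [0.5441 0.0845 0.1422] [-3.7 -0.7 -1.5] [-0.205  0.939  0.145] yaw 23.07 1.2765819559294966
```

Call:
{"name": "servo_tool", "arguments": {"dp": [[0,0,0],[0,0,0],[0,0,0]], "roll": [2,4,4]}}

```text
time: 10.42
tcp_pos: [0.5441, 0.0845, 0.1422]
orientation: [0.986, 0.166, -0.001, -0.0]
force: [-3.5, -0.5, -1.8]
grip_width: 0.0232
grasp_force: 61.6
```

```bash
python3 s.py
```

```text
10.4167 [0.5441 0.0845 0.1422] [-3.5 -0.5 -1.8] [-0.215  1.059  0.128] yaw 19.08 1.346179349503842
```

Call:
{"name": "servo_tool", "arguments": {"dp": [[0,0,0],[0,0,0],[0,0,0]], "roll": [2,4,4]}}

```text
time: 10.67
tcp_pos: [0.5442, 0.0845, 0.1422]
orientation: [0.991, 0.131, -0.001, -0.0]
force: [-4.4, -0.3, -2.3]
grip_width: 0.0234
grasp_force: 61.6
```

```bash
python3 s.py
```

```text
10.6667 [0.5442 0.0845 0.1422] [-4.4 -0.3 -2.3] [-0.02   1.167  0.129] yaw 15.09 1.4158226792101813
```

Call:
{"name": "servo_tool", "arguments": {"dp": [[0,0,0],[0,0,0],[0,0,0]], "roll": [2,3,3]}}

```text
time: 10.92
tcp_pos: [0.5442, 0.0846, 0.1421]
orientation: [0.994, 0.105, -0.001, -0.0]
force: [-4.8, -0.0, -1.5]
grip_width: 0.0235
grasp_force: 61.6
```

```bash
python3 s.py
```

```text
10.9167 [0.5442 0.0846 0.1421] [-4.8 -0.  -1.5] [-0.047  1.35   0.113] yaw 12.08 1.468380635499655
```

Call:
{"name": "servo_tool", "arguments": {"dp": [[-1,0,0],[-1,0,0],[-1,0,0]], "roll": [2,3,3]}}

```text
time: 11.17
tcp_pos: [0.5438, 0.0845, 0.1422]
orientation: [0.997, 0.079, 0.0, -0.0]
force: [-3.6, 0.3, -3.3]
grip_width: 0.0232
grasp_force: 61.5
```

```bash
python3 s.py
```

```text
11.1667 [0.5438 0.0845 0.1422] [-3.6  0.3 -3.3] [0.218 0.965 0.153] yaw 9.05 1.5210900836964005
```

Call:
{"name": "servo_tool", "arguments": {"dp": [[0,0,0],[0,0,0],[0,0,0]], "roll": [2,3,3]}}

```text
time: 11.42
tcp_pos: [0.5438, 0.0844, 0.1422]
orientation: [0.999, 0.053, -0.0, -0.0]
force: [-2.5, 1.6, -2.7]
grip_width: 0.0229
grasp_force: 61.5
```

```bash
python3 s.py
```

```text
11.4167 [0.5438 0.0844 0.1422] [-2.5  1.6 -2.7] [0.356 1.041 0.218] yaw 6.04 1.5736706379847119
```

Call:
{"name": "servo_tool", "arguments": {"dp": [[-0.5,0.5,0],[-0.5,0.5,0],[-0.5,0.5,0]], "roll": [1,2,2]}}

```text
time: 11.67
tcp_pos: [0.5435, 0.0842, 0.1423]
orientation: [0.999, 0.035, 0.0, -0.0]
force: [-3.1, 4.0, -4.3]
grip_width: 0.0234
grasp_force: 61.4
```

```bash
python3 s.py
```

```text
11.6667 [0.5435 0.0842 0.1423] [-3.1  4.  -4.3] [0.901 0.777 0.367] yaw 3.96 1.608905026067632
```

The torque is up at 0.37 N·m, against about 0.12 of drag, so the nut is tight on its stop. I'll hold briefly, then ease back into the play.

Call:
{"name": "servo_tool", "arguments": {"dp": [[0,0,0],[0,0,0],[0,0,0],[0,0,0]], "roll": [0,0,0,0]}}

```text
time: 12.0
tcp_pos: [0.5434, 0.084, 0.1422]
orientation: [0.999, 0.035, 0.0, -0.0]
force: [-2.0, 4.7, -4.3]
grip_width: 0.0233
grasp_force: 61.4
```

```bash
python3 s.py
```

```text
12.0 [0.5434 0.084  0.1422] [-2.   4.7 -4.3] [1.278 0.723 0.316] yaw 4.0 1.6082470717882558
```

Call:
{"name": "servo_tool", "arguments": {"dp": [[0,0,0],[0,0,0],[0,0,0]], "roll": [-3,-6,-6]}}

```text
time: 12.25
tcp_pos: [0.5435, 0.0839, 0.1423]
orientation: [0.996, 0.088, 0.0, -0.0]
force: [-0.8, 4.4, -4.6]
grip_width: 0.0235
grasp_force: 61.4
```

```bash
python3 s.py
```

```text
12.25 [0.5435 0.0839 0.1423] [-0.8  4.4 -4.6] [1.174 0.67  0.081] yaw 10.04 1.5026804097622453
```

Call:
{"name": "servo_tool", "arguments": {"dp": [[0,-0.7,-3],[0,-0.7,-8],[0,-0.7,-16],[0,-0.7,-26],[0,-0.7,-38],[0,-0.7,-52],[0,-0.7,-67],[0,-0.7,-82],[0,-0.7,-98],[0,-0.7,-115],[0,-0.7,-130],[0,-0.7,-145],[0,-0.7,-155],[0,-0.7,-155],[0,-0.7,-155],[0,-0.7,-155],[0,-0.7,-155],[0,-0.7,-155]], "roll": [0,0,0,0,0,0,0,0,0,0,0,-6,-12,-18,-24,-30,-35,-35]}}

```text
time: 13.75
tcp_pos: [0.5441, 0.0835, 0.3]
orientation: [0.924, 0.383, 0.002, 0.001]
force: [0.1, 0.2, -3.6]
grip_width: 0.0229
grasp_force: 61.3
```

```bash
python3 s.py
python3 - <<'E'
from h import *
o=get_obs();Q=R.from_quat(o['orientation'])
print(Q.inv().apply(np.array([.5624,-.2198,.29])-o['tcp_pos'])*1000)
E
```

```text
13.75 [0.5441 0.0835 0.3   ] [ 0.1  0.2 -3.6] [-0.011  0.039 -0.017] yaw 45.09 0.8923460212965959
[-201.91275832  227.10771843   10.47777942]
```

Run:
```python
from h import *
a=np.load('w3.npz')['color'];c=snap('wrist','w5.png');b=c['color']
for im in(a,b):
    h=cv2.cvtColor(im,cv2.COLOR_RGB2HSV);m=((h[...,1]<60)&(h[...,2]>90)).astype(np.uint8)
    m[:130]=0;m[225:]=0;m[:,:225]=0;m[:,300:]=0
    n,l,s,ce=cv2.connectedComponentsWithStats(m)
    for y in range(150,222,6):
        x=m[y,225:283].nonzero()[0]+225
        print((y,x.min(),x.max()) if len(x) else (y,),end=' ')
    print()
    y=m[:,258].nonzero()[0];print(y.min(),y.max())
```

```text
(150,) (156,) (162, np.int64(244), np.int64(272)) (168, np.int64(239), np.int64(277)) (174, np.int64(238), np.int64(279)) (180, np.int64(235), np.int64(280)) (186, np.int64(234), np.int64(282)) (192, np.int64(234), np.int64(282)) (198, np.int64(236), np.int64(281)) (204, np.int64(239), np.int64(277)) (210, np.int64(244), np.int64(282)) (216, np.int64(244), np.int64(282)) 
161 224
(150, np.int64(225), np.int64(262)) (156, np.int64(251), np.int64(261)) (162, np.int64(244), np.int64(270)) (168, np.int64(238), np.int64(275)) (174, np.int64(237), np.int64(276)) (180, np.int64(234), np.int64(279)) (186, np.int64(233), np.int64(280)) (192, np.int64(233), np.int64(281)) (198, np.int64(234), np.int64(280)) (204, np.int64(237), np.int64(277)) (210, np.int64(243), np.int64(271)) (216, np.int64(243), np.int64(271)) 
145 224
```

Call:
{"name": "servo_tool", "arguments": {"dp": [[-10,11,0],[-28,31,0],[-50,56,0],[-74,83,0],[-98,110,0],[-122,137,0],[-146,164,0],[-170,191,0],[-188,211,0],[-199,223,0],[-202,227,0],[-202,227,20],[-202,227,50],[-202,227,80],[-202,227,100],[-202,227,100],[-202,227,100]], "roll": [0,0,0,0,0,0,0,0,0,0,0,0,0,0,0,0,0]}}

```text
time: 15.22
tcp_pos: [0.5601, -0.2177, 0.1963]
orientation: [0.924, 0.383, -0.001, -0.001]
force: [0.2, 1.1, -4.6]
grip_width: 0.0233
grasp_force: 61.4
```

```bash
python3 s.py
python3 - <<'E'
from h import *
ims=[]
for n in('scene','side'):
    c=snap(n)
    u,v=proj(c,(.563,-.219,.07));u,v=int(u),int(v);ims.append(cv2.resize(c['color'][v-40:v+40,u-40:u+40,::-1],(400,400),interpolation=cv2.INTER_CUBIC))
cv2.imwrite('pics/v6.png',np.hstack(ims))
E
```

```text
15.2167 [ 0.5601 -0.2177  0.1963] [ 0.2  1.1 -4.6] [ 0.027 -0.022  0.021] yaw 45.0 0.3730010793831733
```

View pics/v6.png

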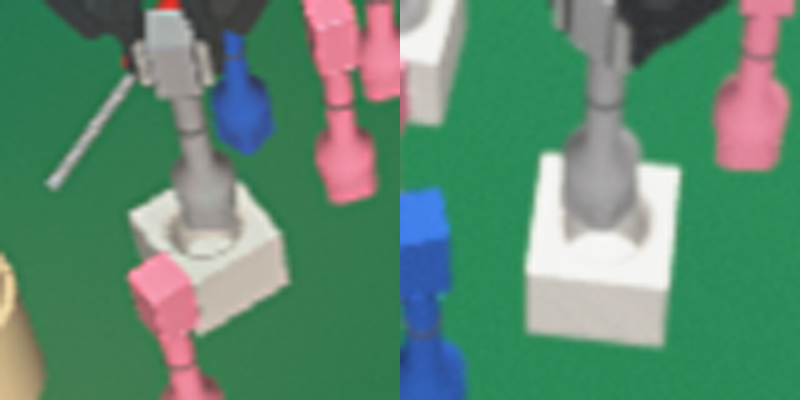

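The socket hangs just above the stand's hole, about 3 mm off towards -y of the tool (side crop: socket at (600,190), hole at (604,225)). I'll correct that and lower.

Call:
{"name": "servo_tool", "arguments": {"dp": [[0,3,0],[0,3,0],[0,3,6],[0,3,12],[0,3,18],[0,3,24],[0,3,32],[0,3,40],[0,3,48],[0,3,53],[0,3,55],[0,3,55]], "roll": [0,0,0,0,0,0,0,0,0,0,0,0]}}

```text
time: 16.32
tcp_pos: [0.5625, -0.2209, 0.1413]
orientation: [0.924, 0.383, -0.001, -0.001]
force: [-0.6, -0.1, -5.3]
grip_width: 0.023
grasp_force: 61.3
```

```bash
python3 s.py
```

```text
16.3167 [ 0.5625 -0.2209  0.1413] [-0.6 -0.1 -5.3] [-0.012  0.024  0.024] yaw 45.0 0.3699713302992228
```

Call:
{"name": "servo_tool", "arguments": {"dp": [[0,0,1],[0,0,2],[0,0,2.5],[0,0,2.5]], "roll": [0,0,0,0]}}

```text
time: 16.65
tcp_pos: [0.5632, -0.2212, 0.1401]
orientation: [0.924, 0.383, 0.0, 0.0]
force: [0.6, -0.3, -4.9]
grip_width: 0.0233
grasp_force: 61.3
```

```bash
python3 s.py
```

```text
16.65 [ 0.5632 -0.2212  0.1401] [ 0.6 -0.3 -4.9] [0.032 0.044 0.001] yaw 45.0 0.3699702908939957
```

Call:
{"name": "servo_tool", "arguments": {"dp": [[0,0,1],[0,0,1.5],[0,0,1.5],[0,0,1.5]], "roll": [0,0,0,0]}}

```text
time: 16.98
tcp_pos: [0.5632, -0.2212, 0.1387]
orientation: [0.924, 0.383, 0.0, 0.0]
force: [0.1, 1.3, -2.7]
grip_width: 0.0234
grasp_force: 61.6
```

```bash
python3 s.py
```

```text
16.9833 [ 0.5632 -0.2212  0.1387] [ 0.1  1.3 -2.7] [-0.056  0.039 -0.002] yaw 45.0 0.369940513139763
```

Touching the floor. One last nudge down, then open.

Call:
{"name": "servo_tool", "arguments": {"dp": [[0,0,0.8],[0,0,0.8]], "roll": [0,0]}}

```text
time: 17.15
tcp_pos: [0.5634, -0.2213, 0.1386]
orientation: [0.924, 0.383, 0.0, 0.0]
force: [-1.1, 1.0, 2.1]
grip_width: 0.0233
grasp_force: 62.3
```

Call:
{"name": "servo_tool", "arguments": {"dp": [[0,0,0],[0,0,0],[0,0,0],[0,0,0],[0,0,0],[0,0,0],[0,0,0],[0,0,0],[0,0,-5],[0,0,-20],[0,0,-45],[0,0,-80],[0,0,-115],[0,0,-140],[0,0,-150],[0,0,-150]], "roll": [0,0,0,0,0,0,0,0,0,0,0,0,0,0,0,0], "fingers": 100}}

```text
time: 18.48
tcp_pos: [0.5648, -0.2219, 0.2917]
orientation: [0.924, 0.383, 0.002, 0.003]
force: [0.3, 0.2, -0.5]
grip_width: 0.0857
grasp_force: 0.0
```

```bash
python3 s.py
python3 - <<'E'
from h import *
c=snap('wrist','w7.png')
g=c['color'].mean(2)
for P in [(.563,-.218,.18),(.5635,-.219,.055)]: print(np.round(proj(c,P),1))
m=((np.ptp(c['color'].astype(int),axis=2)<15)&(g>210)&(g<242)).astype(np.uint8)
u,v=map(int,proj(c,(.563,-.218,.18)));s=m[v-25:v+25,u-25:u+25];s=cv2.morphologyEx(s,cv2.MORPH_OPEN,np.ones((7,7)))
r=cv2.minAreaRect(cv2.findNonZero(s));print(r,onz(c,u-25+r[0][0],v-25+r[0][1],.18))
E
```

```text
18.4833 [ 0.5648 -0.2219  0.2917] [ 0.3  0.2 -0.5] [ 0.028 -0.004 -0.023] yaw 45.0 0.36999482720388716
[253.4 182.8]
[255.  155.9]
((26.0, 27.5), (29.0, 30.0), 90.0) [ 0.56237674 -0.2192813   0.18      ]
```

```bash
python3 -c "
from rig import *
print(sign_off())"
```

```text
the job is handed in; nothing more can be done
None
```

I tightened the nut until the torque rose to about 0.37 N·m (drag is about 0.12), put the extension back upright and fully home in its stand, let go and handed the job in at 18.5 s; the result has not been reported, and I did not re-check the nut's angle by camera.

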